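# Clamp the dish carrier on the microscope stage to the set torque

### The job

Push the dish carrier gently along its channel until it is fully home against the end stop under the clamp, then tighten the black clamp cap clockwise until its slip clutch clicks once, and stop there: turning on past the click overloads the carrier. Leave the other things on the bench where they are and let go at the end.

Things in the scene. Friction and masses are not known exactly. Their poses are not given: they have to be found in the camera images.
- stage: Fixed aluminium microscope stage; origin at the centre of its underside, z up, +x along the channel towards the end stop. Foot plate 220 x 140 x 12 mm (x -120 to +100 mm). A channel 63 mm wide between two 8 mm fences (x -85 to +50, tops 30 mm above the bench) runs along x at y = 0. At its end a column (x +50 to +80, 66 mm wide, 64 mm high) is the end stop.
- clamp_arm (a point): Centre of the top of the fixed clamp arm, on the clamp screw's axis, 36 mm along the stage's +x from its origin, 64 mm above the bench. The arm, 36 mm wide, underside 50 mm above the bench, reaches back from the column to x = +14 mm over the carrier's nose. Below it the screw carries an 18 mm rubber pad, at the start 1.5 to 9.6 mm above the carrier's height (not told).
- bed: Fixed steel floor of the channel, 160 x 62 mm; origin on its top surface 22 mm above the bench, above the stage's origin, same axes as the stage. The carrier slides on it; the force between the two is its weight plus the clamp's grip.
- stop_face (a point): Point on the face of the end stop on the channel's axis, 27 mm above the bench, 50 mm along the stage's +x from its origin; same axes as the stage. The carrier is home when the point carrier_nose is here.
- carrier: Loose aluminium dish carrier, 0.18 to 0.35 kg: plate 100 x 60 x 10 mm in the channel, 1.5 mm play each side, 20 to 45 mm short of the stop; origin at the centre of its underside, +x to the stop. On it a clear dish 44 mm wide, 8 mm high. At its rear an upright tab 8 mm thick, 36 mm wide, top 42 mm above the underside (64 mm above the bench). Slides with 1 to 4 N; 20 N is safe, 40 N too much.
- carrier_tab (a point): Centre of the rear (-x) face of the carrier's upright tab, the place to push towards +x; 50 mm behind the carrier's origin, 30 mm above its underside.
- carrier_nose (a point): Centre of the front (+x) edge face of the carrier, 50 mm ahead of its origin, 5 mm above its underside.
- cap_top (a point): Centre of the top of the black fluted round clamp cap, 36 mm across, 34 mm high, vertical axis; 105 mm above the bench, underside 7 mm above the arm. It does not rise or sink. Clockwise from above drives the pad down 3.2 mm per rad. The click comes after 1 to 3.8 rad: grip, turn, let go, turn back, grip again; it stays where left.
- cap: The cap; origin below its centre. Screw friction 0.26 N m: at rest it can hide or reverse the torque felt. About 0.5 rad after the pad meets the carrier, at 0.38 N m, the clutch clicks: the cap slips ahead of the stuck screw, torque falling from 0.38 to 0 in 0.5 rad; let go sooner, the cap springs back. Then it drives solid: 0.3 rad more overloads the carrier. Released, the clamp stays tight.
- objective: Bystander: loose steel objective lens, 34 mm across, 52 mm high, upright beside the stage; origin at the centre of its underside. Not to be disturbed.
- dish: Bystander: loose clear dish, 55 mm across, 14 mm high, on the bench beside the stage; origin at the centre of its underside. Not to be disturbed.
- jar: Bystander: loose amber jar, 52 mm across, 75 mm high; origin at the centre of its underside. Not to be disturbed.
- driver: Bystander: loose screwdriver 160 mm long lying on the bench; origin in its middle. Not to be disturbed.

How it is judged:
On the way, in this order (a step that is already met when the one before it is completed fails the run):
1. the carrier is pushed fully home while the clamp is still loose (x of carrier_nose in the frame of stop_face above -0.003 m and contact force between bed and carrier below 15 N), for 0.2 s.
2. with the carrier still home, the clamp is tightened to its set torque (the click) (x of carrier_nose in the frame of stop_face above -0.003 m and contact force between bed and carrier above 25 N), for 0.2 s.
At the end, for the whole second after the job is handed in: The carrier's nose is within 3 mm of the end stop's face, the clamp presses it on the bed with more than 25 N and less than 60 N (the click comes at 30 to 40 N), everything is at rest and released, and objective, dish, jar and screwdriver are each within 30 mm of where they were (all of step 2 and contact force between bed and carrier below 60 N and linear speed of carrier below 0.01 m/s and distance of each of objective, dish, jar, driver from where it was at the start of the episode below 0.03 m); the robot touches nothing.
It fails at once if the carrier is overloaded: pressed on its bed with over 60 N (turned on past the click) (contact force between bed and carrier above 60 N).
It fails at once if the robot pushes the carrier with over 40 N (contact force between any of the arm, the fingers and carrier above 40 N).
It fails at once if the objective, dish, jar or screwdriver is moved more than 30 mm (distance of any of objective, dish, jar, driver from where it was at the start of the episode above 0.03 m).
It also fails if it takes over 72 s, if anything falls off the work surface, if the arm or the gripper's body presses on something with over 40 N, if the wrist force passes 120 N, or if a joint passes its speed limit or range.

### The arm

A 7-joint arm with a two-finger parallel gripper is mounted at the origin on the work surface. World frame = base frame: x ahead of the robot, y to its left, z up, the work surface at z = 0. Lengths are in m, angles in rad, forces in N, time in s.
With the tool pointing down it reaches from about 0.4 to 0.875 m from the base axis. Payload 4.4 kg.
Tool frame: the origin (TCP) lies at the centre of the arm's flange, where the gripper is bolted on; the fingertips stand 173 mm ahead of it and the grasp point (between the pads) lies ctrl.grip_point_offset ahead of it (ctrl.grip_point_offset is the distance from the TCP to the grasp point, in m); z points along the fingers, y is the line along which they close (so a half turn about z gives the same grasp; the last joint's range is limited). The gripper opens to 85 mm and grips with 20 to 120 N. Pads are 22 mm wide; open, the fingers measure 114 mm over their backs; the gripper's body (76 mm by 85 mm) begins 54 mm behind the grasp point. The pads swing forward as they close: fully open they stand 13 mm farther back than shut.
Start: joints at [-1.167, 0.628, 0.038, 1.517, -0.027, 0.996, -0.02], TCP at [0.294, 0.58, 0.405] pointing down, gripper open.
Joint ranges: [-3.06, 3.06], [-0.37, 2.12], [-1.25, 1.32], [0.18, 2.47], [-1.1, 4.24], [0.23, 1.98], [-2.94, 2.94]. Speed limits (rad/s): [2.57, 2.57, 3.14, 3.14, 3.14, 3.14, 3.14].

### API

Orientations are given as a 3x3 rotation matrix whose columns are the frame's x, y, z axes.
In Python, from station import ctrl gives the robot as it stands.
- The arm moves only by the tool servo_tool, never from a script. Its argument "commands" is one flat list of numbers, 5 for each row, row after row: the shift along the world's x, y, z in m, then the turn about the world's z in degrees, then the finger opening in m, from 0 to 0.0854. A call has 1 to 10 rows; each row shifts and turns the commanded pose from where the row before left it; what a row does not reach is not made up. A row lasts 1/10 s, in which the tool goes at most 50 mm and 8.59 degrees, less where a joint would pass 70% of its speed; a pose out of reach is approached as far as the arm can. A call is refused whole if a number of a shift passes 0.05 or a number of a turn 8.59, either way. A call with a gripper value outside its range is refused whole. The fingers move at their own pace and stop on an object; the grip force is fixed at half the most. Time passes only in rows, so rows that do not move let the fingers close. It gives the time, the measured TCP pose, the force, the opening and the grip force at its end, in the units of the state.
- ctrl.state(): the state, without advancing time (a new reading comes with each control period).
- ctrl.get_image(name): name is "side" or "top" or "wrist"; returns the picture (480x640x3 uint8, red, green, blue); there is no depth.
- ctrl.camera_info(name): a dict with "mtx" (3x3 intrinsics, pixels), "position" and "attitude" of the camera in the world; the wrist camera has in their place "tool_from_camera" (4x4, takes a point from camera to tool coordinates, whose origin is the TCP and whose axes are the flange's). Camera axes: x right, y down, z forward; pixel columns grow to the right and rows downward; lengths in m; the calibration is good to about 2 mm. A picture is of the moment at which its call begins: read the wrist's pose just before it. camera_info takes no time and is no camera call.
- ctrl.job_done(): hands the job in; it is judged then, once.
The state is a dict: "time_s": time; "joint_positions": joint angles; "qvel": joint speeds; "effort": joint torques, N m; "position": TCP position; "eef_rot": TCP orientation; "wrist_force": force on the tool from outside, world axes, zero at the start; "moment": the same for the moment, N m; "gripper_width": opening from 0.0 (shut) to 1.0 (fully open); "grip_force": force on a finger pad.
Only numpy, scipy, OpenCV 4.12 (cv2) and the standard library are available. Lean on these libraries where they do the work, as an engineer would, in place of code of your own. Each camera call takes 0.05 s, during which the arm holds its last target. There are 200 camera calls.

## Working session

There is one attempt and no reset: what is moved stays moved. The work goes in short steps, Python scripts to look and compute and a tool call to move; the robot and the scene stay as the last step left them, time stands still between calls to the robot, and variables do not carry over. Pictures are saved under pics/ and viewed, at most 10 in all, crops included, and the job is handed in when it is done.

Besides the shell and the picture viewer there is one more tool, called after ">>>" as name(argument=value, ...) on one line, values as JSON. servo_tool: Moves the arm, as the interface text tells. Its arguments: {"type":"object","properties":{"commands":{"type":"array","items":{"type":"number"}}},"required":["commands"]}

```bash
mkdir -p pics; ls; python3 - <<'E'
from station import ctrl
import cv2,numpy as np
np.set_printoptions(precision=4,suppress=True)
s=ctrl.state()
for k in s: print(k,np.array(s[k]))
print(ctrl.grip_point_offset)
for n in("side","top","wrist"):
    print(n,ctrl.camera_info(n)); cv2.imwrite(f"pics/{n}0.png",ctrl.get_image(n)[...,::-1])
E
```

```text
pics
time_s 0.0
joint_positions [-1.1668  0.6293  0.0384  1.5184 -0.027   0.9963 -0.02  ]
qvel [ 0.0015 -0.0001  0.0012  0.0015  0.0014 -0.0001 -0.0001]
effort [  0.0009 -56.3415   1.2261 -19.3441   0.0109   0.0102   0.    ]
position [0.2941 0.5793 0.4038]
eef_rot [[-0.8917  0.4527 -0.0008]
 [ 0.4527  0.8917 -0.0017]
 [-0.     -0.0019 -1.    ]]
wrist_force [-0.0757  0.0637  0.4326]
moment [0.0185 0.0041 0.0192]
grip_force 0.0
gripper_width 1.0024553934997702
0.1547
side {'mtx': array([[529.082 ,   0.    , 321.5775],
       [  0.    , 529.082 , 229.4684],
       [  0.    ,   0.    ,   1.    ]]), 'position': array([ 0.1694, -0.794 ,  0.8175]), 'attitude': array([[ 0.8811, -0.3109,  0.3564],
       [-0.4727, -0.5573,  0.6826],
       [-0.0136, -0.7699, -0.638 ]])}
top {'mtx': array([[489.8887,   0.    , 315.2817],
       [  0.    , 489.8887, 240.8127],
       [  0.    ,   0.    ,   1.    ]]), 'position': array([ 0.3481, -0.0194,  1.1106]), 'attitude': array([[ 0.0413, -0.973 ,  0.2271],
       [-0.9991, -0.0397,  0.0115],
       [-0.0022, -0.2274, -0.9738]])}
wrist {'mtx': array([[401.3218,   0.    , 323.0525],
       [  0.    , 401.3218, 239.3761],
       [  0.    ,   0.    ,   1.    ]]), 'tool_from_camera': array([[ 0.0007, -0.9587, -0.2844,  0.0716],
       [ 1.    ,  0.0008, -0.0002,  0.0004],
       [ 0.0004, -0.2844,  0.9587,  0.0318],
       [ 0.    ,  0.    ,  0.    ,  1.    ]])}
```

View pics/top0.png

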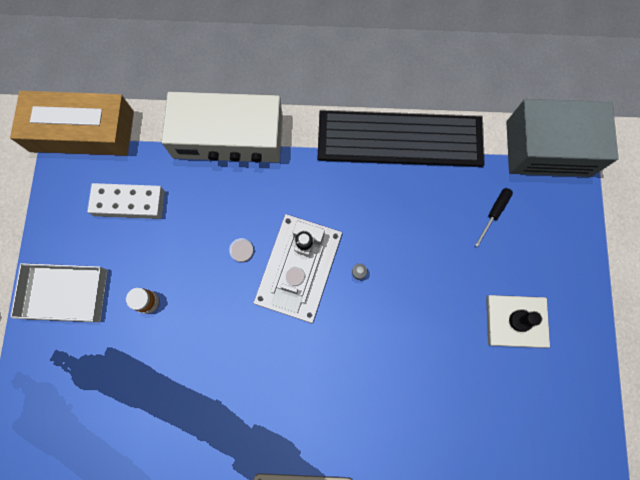

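View pics/side0.png

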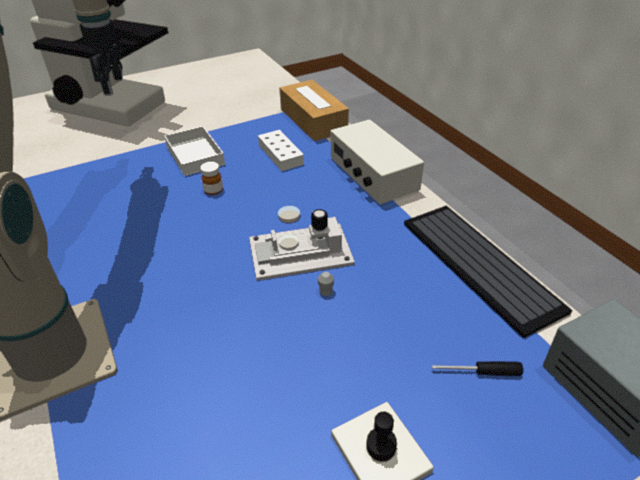

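The top view shows the stage centred near (298,268): column and cap at (304,240), tab at about (291,290), dish (241,250), objective (360,271), jar (143,300) and driver (493,217). The side view shows the same layout. I'll take a magnified crop next.

```bash
cat > h.py <<'E'
from station import ctrl
import cv2,numpy as np
np.set_printoptions(precision=4,suppress=True)
def cam(n,s=None):
    c=ctrl.camera_info(n)
    if n!="wrist": return c["mtx"],np.array(c["position"]),np.array(c["attitude"])
    s=s or ctrl.state(); T=np.array(c["tool_from_camera"]); R=np.array(s["eef_rot"])
    return c["mtx"],R@T[:3,3]+s["position"],R@T[:3,:3]
def px2w(C,uv,z):
    K,p,R=C; d=R@np.linalg.solve(K,[uv[0],uv[1],1]); return p+d*(z-p[2])/d[2]
def w2px(C,P):
    K,p,R=C; q=K@(R.T@(np.asarray(P)-p)); return q[:2]/q[2]
E
python3 - <<'E'
from h import *
C=cam("top")
q=[px2w(C,u,.012) for u in[(287,215),(341,234),(313,322),(255,304)]]
for a in q: print(a)
print([np.linalg.norm(q[i]-q[(i+1)%4]) for i in range(4)])
m=np.mean(q,0); d=(q[0]+q[1]-q[2]-q[3])[:2]; y=np.arctan2(d[1],d[0]); print(m,np.degrees(y), "origin",m[:2]+.01*np.array([np.cos(y),np.sin(y)]))
print("cap",px2w(C,(304,240),.105))
for n,u,z in[("dish",(241,250),.014),("obj",(360,271),.052),("jar",(140,299),.075)]: print(n,px2w(C,u,z))
i=cv2.imread("pics/top0.png")[203:333,222:382]; cv2.imwrite("pics/c.png",cv2.resize(i,None,fx=4.6,fy=4.6,interpolation=cv2.INTER_CUBIC))
E
```

```text
[0.6634 0.0621 0.012 ]
[ 0.6229 -0.0651  0.012 ]
[ 0.4195 -0.0089  0.012 ]
[0.4539 0.1223 0.012 ]
[np.float64(0.13344224249262635), np.float64(0.2110674633445345), np.float64(0.13571755914145872), np.float64(0.21803832083821084)]
[0.5399 0.0276 0.012 ] -15.736315695580265 origin [0.5495 0.0249]
cap [0.5835 0.0164 0.105 ]
dish [0.5754 0.1626 0.014 ]
obj [ 0.5313 -0.1074  0.052 ]
jar [0.4483 0.3579 0.075 ]
```

View pics/c.png

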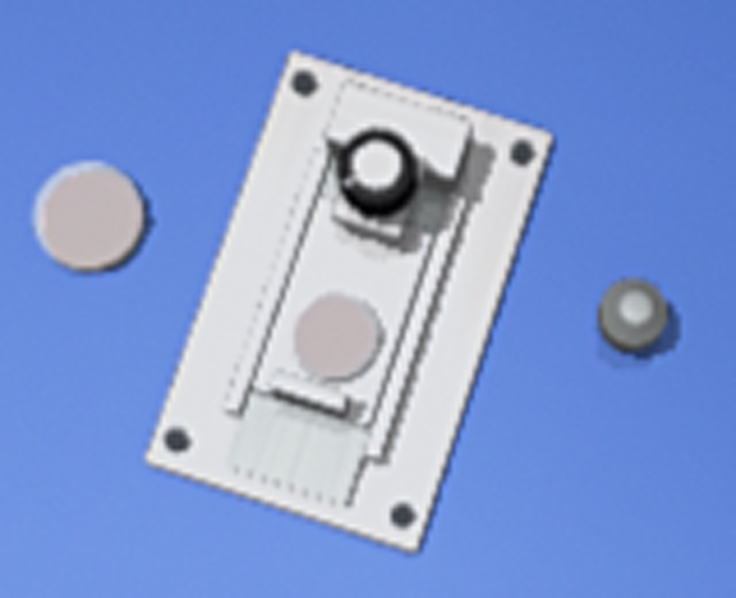

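The enlarged crop shows the plate corners at about (291,52), (553,133), (418,551) and (148,459). The cap top is at (378,165), and the tab's top edge runs from (275,380) to (352,402). The yaw is about -16.5°. I'll move over the tab and close the fingers.

>>> servo_tool(commands=[0.012, -0.042, 0, 1, 0, 0.012, -0.042, 0, 1, 0, 0.012, -0.042, 0, 1, 0, 0.012, -0.042, 0, 1, 0, 0.012, -0.042, 0, 1, 0, 0.012, -0.042, 0, 1, 0, 0.012, -0.042, 0, 1, 0, 0.012, -0.042, 0, 1, 0, 0.012, -0.042, 0, 1, 0, 0.012, -0.042, 0, 1, 0])

```text
time_s: 1.15
position: [0.4144, 0.1579, 0.4048]
eef_rot: [[-0.957, 0.29, 0.0], [0.29, 0.957, 0.0], [-0.0, 0.0, -1.0]]
wrist_force: [1.2, -0.1, -0.2]
gripper_width: 0.0
grip_force: 0.0
```

>>> servo_tool(commands=[0.012, -0.042, 0, 0, 0, 0.012, -0.042, -0.02, 0, 0, 0.01, -0.02, -0.02, 0, 0, 0, 0, -0.02, 0, 0, 0, 0, 0, 0, 0])

```text
time_s: 1.65
position: [0.4475, 0.0546, 0.3428]
eef_rot: [[-0.956, 0.293, -0.005], [0.293, 0.956, -0.001], [0.004, -0.002, -1.0]]
wrist_force: [-1.7, 0.2, -0.5]
gripper_width: -0.001
grip_force: 0.0
```

```bash
python3 - <<'E'
from h import *
s=ctrl.state(); print(s["time_s"],s["joint_positions"],s["position"],s["eef_rot"],s["gripper_width"])
cv2.imwrite("pics/w1.png",ctrl.get_image("wrist")[...,::-1])
np.save("w1.npy",np.c_[s["position"],s["eef_rot"]])
C=cam("top")
f=lambda u:(u[0]/4.6+222,u[1]/4.6+203)
q=[px2w(C,f(u),.012) for u in[(291,52),(553,133),(418,551),(148,459)]]
m=np.mean(q,0); d=(q[0]+q[1]-q[2]-q[3])[:2]; y=np.arctan2(d[1],d[0]); print(q,np.degrees(y), "origin",m[:2]+.01*np.array([np.cos(y),np.sin(y)]))
print("cap",px2w(C,f((378,165)),.105),"tab",px2w(C,f((275,380)),.064),px2w(C,f((352,402)),.064))
E
```

```text
1.65 [-0.2112  0.4496  0.038   2.1175 -0.03    0.5801  1.1215] [0.4475 0.0546 0.3428] [[-0.9561  0.2931 -0.005 ]
 [ 0.2931  0.9561 -0.001 ]
 [ 0.0045 -0.0024 -1.    ]] -0.0013053370023029013
[array([0.6649, 0.0662, 0.012 ]), array([ 0.628 , -0.0677,  0.012 ]), array([ 0.4177, -0.0087,  0.012 ]), array([0.4565, 0.1244, 0.012 ])] -15.63069226668171 origin [0.5514 0.0258]
cap [0.5859 0.0161 0.105 ] tab [0.4905 0.0608 0.064 ] [0.4817 0.0244 0.064 ]
```

View pics/w1.png

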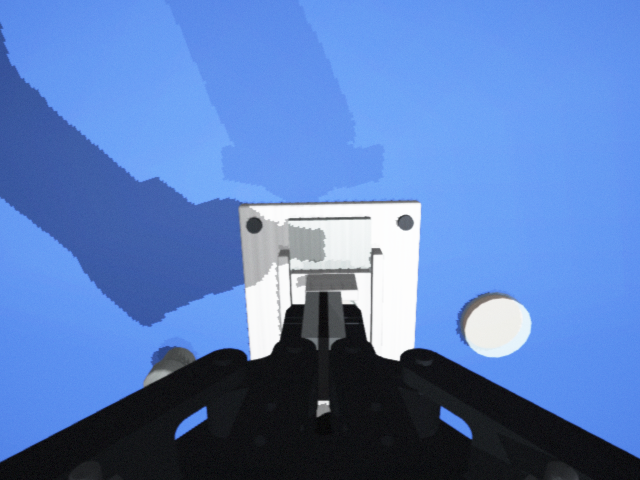

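The wrist view shows the plate's rear edge from (240,203) to (420,202), nearly level, so the tool is aligned with the channel. The fence ends are at about row 250, the carrier's rear edge is at row 270, and the tab face spans columns 297-357, rows 274-290. I'll convert these to positions.

```bash
python3 - <<'E'
from h import *
M=np.load("w1.npy"); C=cam("wrist",dict(position=M[:,0],eef_rot=M[:,1:]))
a=px2w(C,(240,203.5),.012);b=px2w(C,(420,201.5),.012);print(a,b,np.linalg.norm(a-b))
d=a-b; print("yaw",np.degrees(np.arctan2(d[1],d[0]))-90)
h=[px2w(C,(254.5,225.5),.012),px2w(C,(405.5,222.5),.012)];d=h[0]-h[1];print("holes",h,np.degrees(np.arctan2(d[1],d[0]))-90)
yaw=np.radians(-16.5);e=np.array([np.cos(yaw),np.sin(yaw)]);n=np.array([-e[1],e[0]])
O=((a+b)/2)[:2]+.12*e;print("origin",O)
for nm,u,z in[("rear bottom",(330,271),.032),("tabtop L",(297,291),.064),("tabtop R",(357,291),.064),("tabbot",(330,274),.032),("fence",(285,250),.03),("fence",(376,250),.03),("bedrear",(330,218),.022)]:
  p=px2w(C,u,z)[:2]-O;print(nm,p@e,p@n)
t=np.array([.4861,.0426])-O;print("top tab",t@e,t@n); t=np.array([.5859,.0161])-O;print("top cap",t@e,t@n)
i=cv2.imread("pics/w1.png")[190:310,225:435];cv2.imwrite("pics/w1c.png",cv2.resize(i,None,fx=3.8,fy=3.8,interpolation=cv2.INTER_CUBIC))
E
```

```text
[ 0.4168 -0.0024  0.012 ] [0.4551 0.1283 0.012 ] 0.13617846753661592
yaw -196.32228495343196
holes [array([0.4362, 0.0023, 0.012 ]), array([0.4678, 0.1139, 0.012 ])] -195.78626529338123
origin [0.551  0.0288]
rear bottom -0.0723318138779232 -0.00036706965606920827
tabtop L -0.07041384600369974 -0.022826553002584727
tabtop R -0.07011480620293484 0.017186514400502593
tabbot -0.06995320610464958 -0.0003763082379341156
fence -0.088306446094489 -0.033398637274062754
fence -0.0877836799341101 0.03355432416056168
bedrear -0.11032063477889581 -8.214753583793618e-05
top tab -0.06616791506238433 -0.005236408108215658
top cap 0.03704870111211529 -0.0023003996807712925
```

View pics/w1c.png

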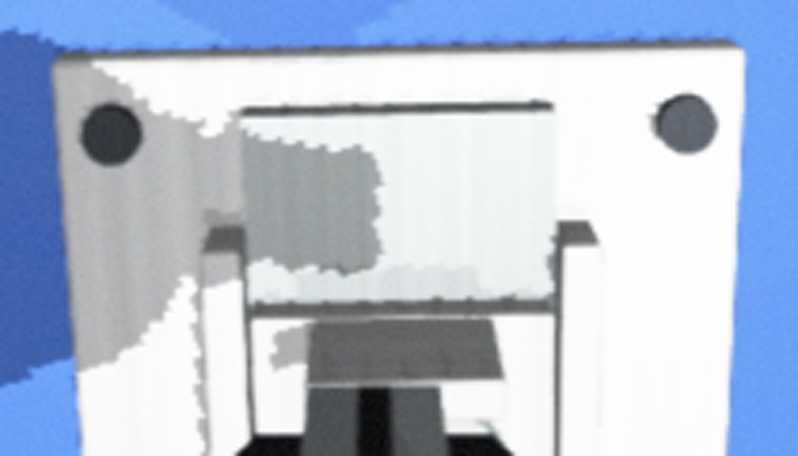

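The crop confirms the layout: the carrier's rear edge sits 22 mm short of home and the channel behind it is clear. I'll lower behind the tab.

>>> servo_tool(commands=[0.001, 0.003, -0.03, 0.5, 0, 0, 0, -0.03, 0, 0, 0, 0, -0.03, 0, 0, 0, 0, -0.02, 0, 0, 0, 0, -0.01, 0, 0, 0, 0, -0.01, 0, 0, 0, 0, 0, 0, 0, 0, 0, 0, 0, 0])

```text
time_s: 2.5
position: [0.4496, 0.0588, 0.2154]
eef_rot: [[-0.959, 0.282, 0.001], [0.282, 0.959, 0.0], [-0.001, 0.001, -1.0]]
wrist_force: [-0.3, -0.3, 0.2]
gripper_width: 0.0
grip_force: 0.0
```

>>> servo_tool(commands=[0.005, -0.0014, 0, 0, 0, 0.005, -0.0014, 0, 0, 0, 0.004, -0.0012, 0, 0, 0, 0.003, -0.0009, 0, 0, 0, 0.002, -0.0006, 0, 0, 0, 0, 0, 0, 0, 0])

```text
time_s: 3.1
position: [0.4685, 0.0529, 0.2147]
eef_rot: [[-0.959, 0.283, 0.0], [0.283, 0.959, -0.0], [-0.0, 0.0, -1.0]]
wrist_force: [0.1, -0.4, 0.5]
gripper_width: 0.001
grip_force: 0.0
```

>>> servo_tool(commands=[0.002, -0.0006, 0, 0, 0, 0.002, -0.0006, 0, 0, 0, 0.002, -0.0006, 0, 0, 0, 0.002, -0.0006, 0, 0, 0, 0.002, -0.0006, 0, 0, 0])

```text
time_s: 3.6
position: [0.4763, 0.0506, 0.2146]
eef_rot: [[-0.96, 0.282, -0.006], [0.282, 0.96, 0.0], [0.005, -0.001, -1.0]]
wrist_force: [-5.9, 2.7, 5.4]
gripper_width: -0.002
grip_force: 2.9
```

>>> servo_tool(commands=[0.002, -0.0006, 0, 0, 0, 0.002, -0.0006, 0, 0, 0, 0.001, -0.0003, 0, 0, 0])

```text
time_s: 3.9
position: [0.482, 0.0489, 0.2145]
eef_rot: [[-0.959, 0.282, -0.004], [0.282, 0.959, 0.0], [0.004, -0.001, -1.0]]
wrist_force: [-3.7, 0.9, 2.0]
gripper_width: 0.003
grip_force: 2.0
```

>>> servo_tool(commands=[0.002, -0.0006, 0, 0, 0, 0.002, -0.0006, 0, 0, 0, 0.001, -0.0003, 0, 0, 0])

```text
time_s: 4.2
position: [0.489, 0.0468, 0.2146]
eef_rot: [[-0.959, 0.283, 0.002], [0.283, 0.959, -0.0], [-0.001, 0.0, -1.0]]
wrist_force: [-1.1, 0.3, -0.4]
gripper_width: 0.004
grip_force: 0.8
```

>>> servo_tool(commands=[0.001, -0.0003, 0, 0, 0, 0.001, -0.0003, 0, 0, 0, 0.001, -0.0003, 0, 0, 0])

```text
time_s: 4.5
position: [0.4914, 0.0461, 0.2147]
eef_rot: [[-0.959, 0.283, 0.0], [0.283, 0.959, -0.0], [-0.0, 0.0, -1.0]]
wrist_force: [-0.5, -0.3, -1.4]
gripper_width: 0.003
grip_force: 0.7
```

>>> servo_tool(commands=[0.001, -0.0003, 0, 0, 0, 0.001, -0.0003, 0, 0, 0])

```text
time_s: 4.7
position: [0.4929, 0.0457, 0.2147]
eef_rot: [[-0.959, 0.283, -0.001], [0.283, 0.959, 0.0], [0.001, -0.0, -1.0]]
wrist_force: [-2.9, 1.5, 2.7]
gripper_width: -0.001
grip_force: 2.4
```

>>> servo_tool(commands=[0.001, -0.0003, 0, 0, 0, 0.001, -0.0003, 0, 0, 0])

```text
time_s: 4.9
position: [0.4935, 0.0456, 0.2147]
eef_rot: [[-0.959, 0.282, -0.005], [0.282, 0.959, 0.0], [0.005, -0.001, -1.0]]
wrist_force: [-8.3, 4.9, 6.9]
gripper_width: -0.0
grip_force: 4.5
```

>>> servo_tool(commands=[0.0005, -0.0002, 0, 0, 0, 0, 0, 0, 0, 0])

```text
time_s: 5.1
position: [0.4936, 0.0456, 0.2147]
eef_rot: [[-0.96, 0.281, -0.006], [0.281, 0.96, 0.001], [0.006, -0.001, -1.0]]
wrist_force: [-8.1, 3.3, 7.3]
gripper_width: -0.003
grip_force: 4.2
```

>>> servo_tool(commands=[0.001, -0.0003, 0, 0, 0, 0, 0, 0, 0, 0])

```text
time_s: 5.3
position: [0.4939, 0.0456, 0.2147]
eef_rot: [[-0.96, 0.281, -0.008], [0.281, 0.96, 0.001], [0.008, -0.001, -1.0]]
wrist_force: [-9.2, 4.0, 8.4]
gripper_width: -0.005
grip_force: 5.2
```

The carrier holds against about 10 N without moving, at the predicted position, so it is home. I'll back off, rise and open.

>>> servo_tool(commands=[-0.01, 0.003, 0, 0, 0, -0.015, 0.004, 0, 0, 0, 0, 0, 0.04, 0, 0, 0, 0, 0.05, 0, 0.08, 0, 0, 0.05, 0, 0.085, 0, 0, 0, 0, 0.085, 0, 0, 0, 0, 0.085])

```text
time_s: 6.0
position: [0.4725, 0.0514, 0.3562]
eef_rot: [[-0.959, 0.283, 0.006], [0.283, 0.959, 0.001], [-0.005, 0.002, -1.0]]
wrist_force: [0.0, 0.3, -0.0]
gripper_width: 0.679
grip_force: 0.0
```

```bash
python3 - <<'E'
from h import *
s=ctrl.state(); print(s["time_s"],s["joint_positions"],s["position"],s["moment"],s["gripper_width"])
w=ctrl.get_image("wrist")[...,::-1]
np.save("w2.npy",np.c_[s["position"],s["eef_rot"]])
t=ctrl.get_image("side")[...,::-1]; cv2.imwrite("pics/s2.png",t);cv2.imwrite("pics/w2.png",w)
a=cv2.resize(w,(480,360)); b=cv2.resize(t[195:285,240:360],(320,240),interpolation=cv2.INTER_CUBIC)
o=np.zeros((360,800,3),np.uint8);o[:,:480]=a;o[:240,480:]=b;cv2.imwrite("pics/m2.png",o)
E
```

```text
6.0 [-0.1888  0.4534  0.0297  2.0475 -0.0214  0.6354  1.1389] [0.4725 0.0514 0.3562] [-0.0227 -0.0326 -0.0353] 0.6789561231980831
```

View pics/m2.png

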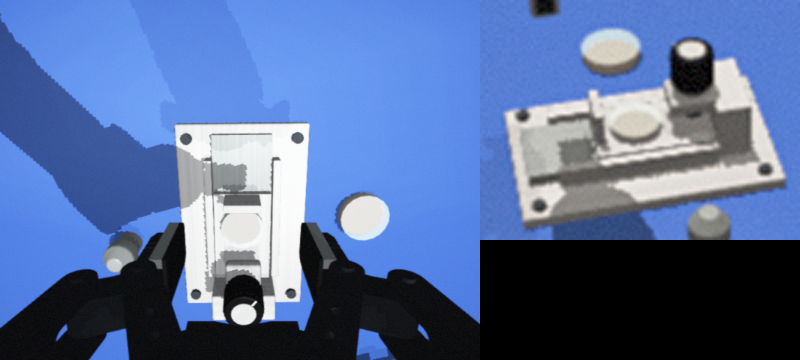

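The wrist view shows the carrier's rear edge at row ~193 of the scaled image (~257 full size). The cap top is centred at about (243,313), i.e. (324,417) full size, and the holes are at (186,139), (298,138), (196,294) and (291,294). I'll check these against the stage model.

```bash
python3 - <<'E'
from h import *
M=np.load("w2.npy"); C=cam("wrist",dict(position=M[:,0],eef_rot=M[:,1:]))
w=cv2.imread("pics/w2.png")
hs=[]
for u in[(186,139),(298,138),(196,294),(291,294)]:
  x,y=[int(v*4/3) for v in u]; p=255.-w[y-11:y+12,x-11:x+12].max(2); p[p<130]=0
  g=np.mgrid[-11:12,-11:12]; c=(x+(p*g[1]).sum()/p.sum(),y+(p*g[0]).sum()/p.sum()); hs.append(px2w(C,c,.012)[:2]); print(c,hs[-1])
hs=np.array(hs); d=hs[2]+hs[3]-hs[0]-hs[1]; yaw=np.arctan2(d[1],d[0]); e=d/np.linalg.norm(d);n=np.array([-e[1],e[0]])
print("yaw",np.degrees(yaw),np.linalg.norm(d)/2)
O=hs.mean(0)+.01*e;print("O",O,"capmodel",O+.036*e)
# cap top white blob
r=w[385:440,290:360].min(2); b=(r>170).astype(np.uint8); k,l,st,ce=cv2.connectedComponentsWithStats(b)
for i in range(1,k):
  if st[i,4]>150: c=ce[i]+[290,385]; print(st[i],c,px2w(C,c,.105))
for u in[(322,257)]:
  p=px2w(C,u,.032)[:2]-O; print("rear",p@e,p@n)
E
```

```text
(np.float64(247.75126755425862), np.float64(184.7847163961335)) [0.4355 0.002 ]
(np.float64(396.2156605424322), np.float64(183.26091624910524)) [0.467  0.1134]
(np.float64(260.8747114924008), np.float64(391.5609023211253)) [ 0.6185 -0.0501]
(np.float64(387.33625957483434), np.float64(390.3785179447457)) [0.6501 0.0615]
yaw -15.859871695277743 0.19030225105470255
O [0.5524 0.029 ] capmodel [0.587  0.0192]
[  0  11  11  31 247] [293.5911 411.9838] [0.5756 0.0017 0.105 ]
[ 59  10  11  31 261] [355.249  410.3372] [0.5858 0.0408 0.105 ]
[ 18  17  35  31 743] [324.8116 418.4549] [0.5863 0.0199 0.105 ]
rear -0.05192610952757941 -0.0004998635670584275
```

>>> servo_tool(commands=[0.012, -0.0034, 0, 8.5, 0.07, 0.012, -0.0034, 0, 8.5, 0.07, 0.012, -0.0034, 0, 8.5, 0.07, 0.012, -0.0034, 0, 8.5, 0.07, 0.012, -0.0034, 0, 8.5, 0.07, 0.012, -0.0034, 0, 8.5, 0.07, 0.012, -0.0034, 0, 8.5, 0.07, 0.012, -0.0034, 0, 8.5, 0.07, 0.012, -0.0034, 0, 8.5, 0.07, 0.006, -0.0018, 0, 8.5, 0.07])

```text
time_s: 7.1
position: [0.5863, 0.0185, 0.3524]
eef_rot: [[-0.36, -0.933, -0.003], [-0.933, 0.36, 0.001], [0.0, 0.003, -1.0]]
wrist_force: [0.2, 0.7, -0.3]
gripper_width: 0.816
grip_force: 0.0
```

>>> servo_tool(commands=[0, 0, -0.03, 0, 0.07, 0, 0, 0, 0, 0.07, 0, 0, 0, 0, 0.07])

```text
time_s: 7.4
position: [0.5852, 0.019, 0.3231]
eef_rot: [[-0.365, -0.931, -0.004], [-0.931, 0.365, 0.0], [0.001, 0.004, -1.0]]
wrist_force: [0.4, 0.5, 0.3]
gripper_width: 0.822
grip_force: 0.0
```

```bash
python3 - <<'E'
from h import *
s=ctrl.state(); print(s["time_s"],s["joint_positions"],s["position"],s["wrist_force"],s["moment"],s["gripper_width"])
E
```

```text
7.4 [ 0.1575  0.6608 -0.3761  1.7736  0.3274  0.7734  2.3834] [0.5852 0.019  0.3231] [0.4162 0.5456 0.3003] [ 0.01    0.0238 -0.0228] 0.8221233009743739
```

>>> servo_tool(commands=[0.0012, 0, -0.03, 0, 0.07, 0, 0, -0.03, 0, 0.07, 0, 0, -0.01, 0, 0.07, 0, 0, -0.01, 0, 0.07, 0, 0, 0, 0, 0.07])

```text
time_s: 7.9
position: [0.5869, 0.0193, 0.2445]
eef_rot: [[-0.365, -0.931, -0.001], [-0.931, 0.365, -0.0], [0.0, 0.001, -1.0]]
wrist_force: [0.1, 0.4, 0.4]
gripper_width: 0.816
grip_force: 0.0
```

>>> servo_tool(commands=[0, 0, 0, 0, 0.045, 0, 0, 0, 0, 0.04, 0, 0, 0, 0, 0.03, 0, 0, 0, 0, 0.03, 0, 0, 0, 0, 0.03, 0, 0, 0, 0, 0.03, 0, 0, 0, 0, 0.03])

```text
time_s: 8.6
position: [0.5865, 0.0197, 0.2461]
eef_rot: [[-0.365, -0.931, -0.0], [-0.931, 0.365, 0.0], [-0.0, 0.0, -1.0]]
wrist_force: [-3.6, 1.0, 6.3]
gripper_width: 0.405
grip_force: 59.4
```

```bash
cat > st.py <<'E'
from h import *
s=ctrl.state(); R=s["eef_rot"]; print(s["time_s"],s["joint_positions"],s["position"],s["wrist_force"],s["moment"],s["gripper_width"],s["grip_force"],"yaw",np.degrees(np.arctan2(R[1][1],R[0][1])))
E
python3 st.py
```

```text
8.6 [ 0.1199  0.7688 -0.3208  1.819   0.3887  0.6163  2.3308] [0.5865 0.0197 0.2461] [-3.6114  0.9848  6.2748] [ 0.1654  0.7239 -0.0089] 0.4047686729489539 59.39956247806549 yaw 158.5939711367607
```

Gripped at about 35 mm opening, which matches the cap. The click needs at least 57°, so I'll turn the first 48° in logged steps.

>>> servo_tool(commands=[0, 0, 0, -4, 0.03, 0, 0, 0, -4, 0.03, 0, 0, 0, -4, 0.03, 0, 0, 0, -4, 0.03])

```text
time_s: 9.0
position: [0.5865, 0.0196, 0.2461]
eef_rot: [[-0.609, -0.793, -0.0], [-0.793, 0.609, 0.0], [0.0, 0.0, -1.0]]
wrist_force: [-3.6, 0.5, 7.1]
gripper_width: 0.406
grip_force: 59.4
```

```bash
python3 st.py
```

```text
9.0 [ 0.073   0.7604 -0.2452  1.8204  0.3019  0.5975  2.1287] [0.5865 0.0196 0.2461] [-3.5941  0.46    7.0812] [0.1513 0.6651 0.2923] 0.40619511846511114 59.358975291252136 yaw 142.49717145034964
```

>>> servo_tool(commands=[0, 0, 0, -4, 0.03, 0, 0, 0, -4, 0.03, 0, 0, 0, -4, 0.03, 0, 0, 0, -4, 0.03])

```text
time_s: 9.4
position: [0.5866, 0.0195, 0.2461]
eef_rot: [[-0.804, -0.595, -0.0], [-0.595, 0.804, 0.0], [0.0, 0.0, -1.0]]
wrist_force: [-3.4, 0.6, 7.1]
gripper_width: 0.408
grip_force: 59.2
```

```bash
python3 st.py
```

```text
9.4 [ 0.0263  0.7546 -0.1701  1.8217  0.2122  0.583   1.9316] [0.5866 0.0195 0.2461] [-3.4194  0.5909  7.1447] [0.0573 0.6526 0.2944] 0.40779327819522565 59.24067199230194 yaw 126.49641086793142
```

>>> servo_tool(commands=[0, 0, 0, -4, 0.03, 0, 0, 0, -4, 0.03, 0, 0, 0, -4, 0.03, 0, 0, 0, -4, 0.03])

```text
time_s: 9.8
position: [0.5866, 0.0194, 0.2461]
eef_rot: [[-0.937, -0.35, -0.0], [-0.35, 0.937, 0.0], [0.0, 0.0, -1.0]]
wrist_force: [-2.4, 0.2, 6.7]
gripper_width: 0.407
grip_force: 59.2
```

```bash
python3 st.py
```

```text
9.8 [-0.0207  0.7513 -0.0953  1.823   0.1199  0.5729  1.7372] [0.5866 0.0194 0.2461] [-2.4115  0.2073  6.6943] [-0.1162  0.5893  0.2471] 0.4066263083329189 59.21574890613556 yaw 110.49556870652658
```

>>> servo_tool(commands=[0, 0, 0, -4, 0.03, 0, 0, 0, -4, 0.03, 0, 0, 0, -4, 0.03])

```text
time_s: 10.1
position: [0.5866, 0.0193, 0.2461]
eef_rot: [[-0.989, -0.148, -0.0], [-0.148, 0.989, 0.0], [0.0, 0.0, -1.0]]
wrist_force: [-3.4, 1.0, 6.1]
gripper_width: 0.403
grip_force: 59.3
```

```bash
python3 st.py
```

```text
10.1 [-0.0559  0.7503 -0.0393  1.8241  0.0495  0.5682  1.5928] [0.5866 0.0193 0.2461] [-3.4214  1.0469  6.1168] [-0.1324  0.6723  0.2708] 0.4034224009226625 59.27553713321686 yaw 98.49799192541907
```

>>> servo_tool(commands=[0, 0, 0, -4, 0.03, 0, 0, 0, -4, 0.03, 0, 0, 0, -4, 0.03])

```text
time_s: 10.4
position: [0.5866, 0.0192, 0.2461]
eef_rot: [[-0.998, 0.061, -0.0], [0.061, 0.998, 0.0], [0.0, 0.0, -1.0]]
wrist_force: [-2.7, -0.6, 6.4]
gripper_width: 0.405
grip_force: 59.3
```

```bash
python3 st.py
```

```text
10.4 [-0.091   0.7507  0.0166  1.8252 -0.0216  0.566   1.449 ] [0.5866 0.0192 0.2461] [-2.6721 -0.5964  6.4383] [-0.1316  0.6097  0.2401] 0.4045979520666844 59.320769906044006 yaw 86.49304505619828
```

>>> servo_tool(commands=[0, 0, 0, -4, 0.03, 0, 0, 0, -4, 0.03, 0, 0, 0, -4, 0.03])

```text
time_s: 10.7
position: [0.5866, 0.0192, 0.2461]
eef_rot: [[-0.964, 0.267, -0.0], [0.267, 0.964, 0.0], [0.0, 0.0, -1.0]]
wrist_force: [-3.4, 0.1, 7.0]
gripper_width: 0.403
grip_force: 59.4
```

```bash
python3 st.py
```

```text
10.7 [-0.126   0.7525  0.0726  1.8263 -0.0931  0.5664  1.3057] [0.5866 0.0192 0.2461] [-3.4361  0.1301  6.9509] [-0.2242  0.7212  0.2851] 0.4030743838093323 59.35838520526886 yaw 74.48955802693655
```

>>> servo_tool(commands=[0, 0, 0, -4, 0.03, 0, 0, 0, -4, 0.03, 0, 0, 0, -4, 0.03])

```text
time_s: 11.0
position: [0.5866, 0.0191, 0.2461]
eef_rot: [[-0.887, 0.462, -0.0], [0.462, 0.887, 0.0], [0.0, 0.0, -1.0]]
wrist_force: [-3.7, -2.1, 6.6]
gripper_width: 0.406
grip_force: 59.4
```

```bash
python3 st.py
```

```text
11.0 [-0.161   0.7556  0.1285  1.8274 -0.1645  0.5692  1.1624] [0.5866 0.0191 0.2461] [-3.6715 -2.0748  6.6124] [-0.253   0.7816  0.2776] 0.40607152164043087 59.3907630443573 yaw 62.48766176496408
```

>>> servo_tool(commands=[0, 0, 0, -4, 0.03, 0, 0, 0, -4, 0.03, 0, 0, 0, -4, 0.03])

```text
time_s: 11.3
position: [0.5866, 0.019, 0.2461]
eef_rot: [[-0.771, 0.636, -0.0], [0.636, 0.771, 0.001], [0.001, 0.0, -1.0]]
wrist_force: [-2.3, -0.1, 6.8]
gripper_width: 0.403
grip_force: 59.4
```

```bash
python3 st.py
```

```text
11.3 [-0.1958  0.7601  0.1844  1.8285 -0.2356  0.5746  1.0187] [0.5866 0.019  0.2461] [-2.2546 -0.0569  6.7736] [-0.3123  0.7378  0.2611] 0.40303434588460646 59.41979706287384 yaw 50.486050174259674
```

>>> servo_tool(commands=[0, 0, 0, -4, 0.03, 0, 0, 0, -4, 0.03, 0, 0, 0, -4, 0.03])

```text
time_s: 11.6
position: [0.5865, 0.0189, 0.2461]
eef_rot: [[-0.622, 0.783, -0.0], [0.783, 0.622, 0.001], [0.001, 0.0, -1.0]]
wrist_force: [-3.7, -1.1, 6.6]
gripper_width: 0.405
grip_force: 59.4
```

```bash
python3 st.py
```

```text
11.6 [-0.2303  0.766   0.2406  1.8296 -0.3061  0.5827  0.8744] [0.5865 0.0189 0.2461] [-3.6898 -1.1251  6.5989] [-0.2514  0.7873  0.2862] 0.405413347583483 59.44453954696655 yaw 38.480585034291
```

>>> servo_tool(commands=[0, 0, 0, -4, 0.03, 0, 0, 0, -4, 0.03, 0, 0, 0, -4, 0.03])

```text
time_s: 11.9
position: [0.5865, 0.0189, 0.2461]
eef_rot: [[-0.446, 0.895, -0.001], [0.895, 0.446, 0.001], [0.001, -0.0, -1.0]]
wrist_force: [-3.2, -0.7, 7.3]
gripper_width: 0.404
grip_force: 59.5
```

```bash
python3 st.py
```

```text
11.9 [-0.2646  0.7734  0.2968  1.8307 -0.3754  0.5935  0.7289] [0.5865 0.0189 0.2461] [-3.1769 -0.7444  7.3457] [-0.2792  0.8454  0.2393] 0.40444739145144537 59.47514355182648 yaw 26.482135356802896
```

>>> servo_tool(commands=[0, 0, 0, -4, 0.03, 0, 0, 0, -4, 0.03, 0, 0, 0, -4, 0.03])

```text
time_s: 12.2
position: [0.5864, 0.0189, 0.2461]
eef_rot: [[-0.25, 0.968, -0.001], [0.968, 0.25, 0.001], [0.001, -0.001, -1.0]]
wrist_force: [-3.6, -1.2, 7.4]
gripper_width: 0.404
grip_force: 59.6
```

```bash
python3 st.py
```

```text
12.2 [-0.2986  0.7822  0.3531  1.8318 -0.4433  0.6068  0.5821] [0.5864 0.0189 0.2461] [-3.5666 -1.2365  7.4051] [-0.3086  0.9024  0.2673] 0.4044555857109534 59.5678836107254 yaw 14.492429100690485
```

>>> servo_tool(commands=[0, 0, 0, -4, 0.03, 0, 0, 0, -4, 0.03])

```text
time_s: 12.4
position: [0.5864, 0.0189, 0.2461]
eef_rot: [[-0.113, 0.994, -0.001], [0.994, 0.113, 0.001], [0.001, -0.001, -1.0]]
wrist_force: [-3.9, -0.9, 8.4]
gripper_width: 0.406
grip_force: 59.6
```

```bash
python3 st.py
```

```text
12.4 [-0.321   0.789   0.3907  1.8325 -0.4876  0.6172  0.4832] [0.5864 0.0189 0.2461] [-3.8608 -0.874   8.3706] [-0.2942  0.8996  0.3018] 0.4059859798464856 59.59208607673645 yaw 6.493674677455704
```

>>> servo_tool(commands=[0, 0, 0, -4, 0.03, 0, 0, 0, -4, 0.03])

```text
time_s: 12.6
position: [0.5863, 0.0188, 0.2461]
eef_rot: [[0.026, 1.0, -0.001], [1.0, -0.026, 0.001], [0.001, -0.001, -1.0]]
wrist_force: [-4.7, -1.3, 7.5]
gripper_width: 0.404
grip_force: 59.6
```

```bash
python3 st.py
```

```text
12.6 [-0.3432  0.7965  0.4283  1.8333 -0.5311  0.6288  0.3834] [0.5863 0.0188 0.2461] [-4.7139 -1.3106  7.546 ] [-0.2513  0.9646  0.3564] 0.40441712217765435 59.6102911233902 yaw -1.5020610322915795
```

>>> servo_tool(commands=[0, 0, 0, -4, 0.03, 0, 0, 0, -4, 0.03])

```text
time_s: 12.8
position: [0.5864, 0.0188, 0.2461]
eef_rot: [[0.165, 0.986, -0.001], [0.986, -0.165, 0.001], [0.001, -0.001, -1.0]]
wrist_force: [-4.3, -1.3, 8.2]
gripper_width: 0.406
grip_force: 59.6
```

```bash
python3 st.py
```

```text
12.8 [-0.365   0.8047  0.4658  1.8339 -0.5735  0.6415  0.2826] [0.5864 0.0188 0.2461] [-4.3099 -1.2638  8.2151] [-0.2657  0.9904  0.3925] 0.40632059553581873 59.62723195552826 yaw -9.494624049370566
```

>>> servo_tool(commands=[0, 0, 0, -4, 0.03, 0, 0, 0, -4, 0.03])

```text
time_s: 13.0
position: [0.5863, 0.0189, 0.2461]
eef_rot: [[0.301, 0.954, -0.001], [0.954, -0.301, 0.001], [0.001, -0.001, -1.0]]
wrist_force: [-4.8, -1.0, 8.1]
gripper_width: 0.405
grip_force: 59.6
```

```bash
python3 st.py
```

```text
13.0 [-0.3865  0.8136  0.5032  1.8346 -0.615   0.6553  0.1806] [0.5863 0.0189 0.2461] [-4.7776 -1.0494  8.1468] [-0.27    1.0441  0.3963] 0.40493722479545496 59.608765840530396 yaw -17.49204141386291
```

The torque has risen from 0.27 to 0.40, so the click is close. I'll take finer steps now.

>>> servo_tool(commands=[0, 0, 0, -2, 0.03, 0, 0, 0, -2, 0.03])

```text
time_s: 13.2
position: [0.5863, 0.0189, 0.2461]
eef_rot: [[0.365, 0.931, -0.001], [0.931, -0.365, 0.001], [0.001, -0.001, -1.0]]
wrist_force: [-4.4, -1.8, 8.7]
gripper_width: 0.408
grip_force: 59.6
```

```bash
python3 st.py
```

```text
13.2 [-0.397   0.8182  0.5216  1.835  -0.6348  0.6625  0.1301] [0.5863 0.0189 0.2461] [-4.4389 -1.8467  8.7358] [-0.2325  1.0012  0.3527] 0.4076129907793485 59.607258439064026 yaw -21.409935652813164
```

>>> servo_tool(commands=[0, 0, 0, -2, 0.03, 0, 0, 0, -2, 0.03])

```text
time_s: 13.4
position: [0.5863, 0.0189, 0.2461]
eef_rot: [[0.429, 0.903, -0.001], [0.903, -0.429, 0.001], [0.001, -0.002, -1.0]]
wrist_force: [-4.5, 0.0, 8.9]
gripper_width: 0.403
grip_force: 59.6
```

```bash
python3 st.py
```

```text
13.4 [-0.4074  0.8231  0.5401  1.8353 -0.6548  0.6701  0.0783] [0.5863 0.0189 0.2461] [-4.4794  0.005   8.8717] [-0.2165  1.0861  0.3816] 0.40251324637266434 59.5673793554306 yaw -25.41432143845988
```

>>> servo_tool(commands=[0, 0, 0, -2, 0.03, 0, 0, 0, -2, 0.03])

```text
time_s: 13.6
position: [0.5863, 0.0188, 0.2461]
eef_rot: [[0.491, 0.871, -0.001], [0.871, -0.491, 0.001], [0.001, -0.002, -1.0]]
wrist_force: [-4.4, -0.2, 8.2]
gripper_width: 0.405
grip_force: 59.5
```

```bash
python3 st.py
```

```text
13.6 [-0.4177  0.8281  0.5586  1.8357 -0.6745  0.678   0.0261] [0.5863 0.0188 0.2461] [-4.4434 -0.183   8.1917] [-0.223   0.9997  0.3136] 0.4051247317453765 59.52483415603638 yaw -29.424433183637465
```

>>> servo_tool(commands=[0, 0, 0, -2, 0.03, 0, 0, 0, -2, 0.03])

```text
time_s: 13.8
position: [0.5862, 0.0188, 0.2461]
eef_rot: [[0.551, 0.834, -0.001], [0.834, -0.551, 0.001], [0.001, -0.002, -1.0]]
wrist_force: [-4.6, -0.0, 9.4]
gripper_width: 0.404
grip_force: 59.6
```

```bash
python3 st.py
```

```text
13.8 [-0.428   0.8333  0.5771  1.836  -0.6939  0.6861 -0.0265] [0.5862 0.0188 0.2461] [-4.5886 -0.0199  9.4245] [-0.2247  1.0713  0.2741] 0.4038080691952978 59.62402045726776 yaw -33.437358764357256
```

>>> servo_tool(commands=[0, 0, 0, -2, 0.03, 0, 0, 0, -2, 0.03])

```text
time_s: 14.0
position: [0.5862, 0.0189, 0.2461]
eef_rot: [[0.608, 0.794, -0.001], [0.794, -0.608, 0.002], [0.0, -0.002, -1.0]]
wrist_force: [-5.2, -1.4, 9.1]
gripper_width: 0.403
grip_force: 59.7
```

```bash
python3 st.py
```

```text
14.0 [-0.4381  0.8387  0.5955  1.8363 -0.713   0.6945 -0.0794] [0.5862 0.0189 0.2461] [-5.1984 -1.3791  9.1425] [-0.097   1.0533  0.1796] 0.4034707882951691 59.740540981292725 yaw -37.445985479375366
```

>>> servo_tool(commands=[0, 0, 0, -2, 0.03, 0, 0, 0, -2, 0.03])

```text
time_s: 14.2
position: [0.5862, 0.0189, 0.2461]
eef_rot: [[0.662, 0.749, -0.001], [0.749, -0.662, 0.002], [0.0, -0.002, -1.0]]
wrist_force: [-5.3, -0.5, 8.1]
gripper_width: 0.408
grip_force: 59.8
```

```bash
python3 st.py
```

```text
14.2 [-0.448   0.8442  0.6138  1.8366 -0.7318  0.7031 -0.1327] [0.5862 0.0189 0.2461] [-5.3007 -0.5198  8.1253] [-0.146   1.0664  0.1647] 0.4076744954669002 59.773478507995605 yaw -41.465153648071144
```

>>> servo_tool(commands=[0, 0, 0, -2, 0.03, 0, 0, 0, -2, 0.03])

```text
time_s: 14.4
position: [0.5862, 0.0189, 0.2461]
eef_rot: [[0.713, 0.701, -0.001], [0.701, -0.713, 0.002], [0.0, -0.002, -1.0]]
wrist_force: [-3.6, -1.0, 9.6]
gripper_width: 0.408
grip_force: 59.8
```

```bash
python3 st.py
```

```text
14.4 [-0.4579  0.85    0.6321  1.837  -0.7502  0.7119 -0.1863] [0.5862 0.0189 0.2461] [-3.6042 -1.0215  9.5858] [-0.161   1.0248  0.0792] 0.40825829197146696 59.78816628456116 yaw -45.47441454561395
```

>>> servo_tool(commands=[0, 0, 0, -2, 0.03, 0, 0, 0, -2, 0.03])

```text
time_s: 14.6
position: [0.5862, 0.0188, 0.2461]
eef_rot: [[0.76, 0.65, -0.001], [0.65, -0.76, 0.002], [0.0, -0.002, -1.0]]
wrist_force: [-5.0, -1.2, 9.8]
gripper_width: 0.403
grip_force: 59.8
```

```bash
python3 st.py
```

```text
14.6 [-0.4675  0.8559  0.6502  1.8373 -0.7683  0.721  -0.2403] [0.5862 0.0188 0.2461] [-5.0062 -1.2061  9.8416] [-0.1095  1.1161 -0.0437] 0.4028171501953899 59.800729751586914 yaw -49.49386538788362
```

>>> servo_tool(commands=[0, 0, 0, -2, 0.03])

```text
time_s: 14.7
position: [0.5862, 0.0189, 0.2461]
eef_rot: [[0.782, 0.624, -0.001], [0.624, -0.782, 0.002], [0.0, -0.002, -1.0]]
wrist_force: [-4.5, -1.7, 9.2]
gripper_width: 0.408
grip_force: 59.8
```

```bash
python3 st.py
```

```text
14.7 [-0.4723  0.8588  0.6591  1.8373 -0.7767  0.7256 -0.2667] [0.5862 0.0189 0.2461] [-4.4578 -1.7004  9.2239] [-0.1219  1.1257  0.5514] 0.40773768918018394 59.800708293914795 yaw -51.42602822751649
```

The torque fell to zero and then came back (0.55), so the clutch has clicked and now drives solid. I'll release and lift.

>>> servo_tool(commands=[0, 0, 0, 0, 0.07, 0, 0, 0, 0, 0.07, 0, 0, 0, 0, 0.07, 0, 0, 0, 0, 0.07, 0, 0, 0.02, 0, 0.07, 0, 0, 0.04, 0, 0.07, 0, 0, 0.04, 0, 0.07, 0, 0, 0, 0, 0.07, 0, 0, 0, 0, 0.07])

```text
time_s: 15.6
position: [0.5871, 0.0192, 0.3455]
eef_rot: [[0.781, 0.624, 0.002], [0.624, -0.781, 0.001], [0.002, 0.001, -1.0]]
wrist_force: [0.1, 0.3, -0.3]
gripper_width: 0.821
grip_force: 0.0
```

```bash
python3 st.py; python3 - <<'E'
from h import *
a=cv2.imread("pics/s2.png");b=ctrl.get_image("side")[...,::-1]
f=lambda t:cv2.resize(t[190:300,240:372],(396,330),interpolation=cv2.INTER_CUBIC)
cv2.imwrite("pics/f.png",np.hstack([f(a),f(b)]))
E
```

```text
15.6 [-0.5436  0.7382  0.7827  1.7732 -0.6487  0.9056 -0.3696] [0.5871 0.0192 0.3455] [ 0.1408  0.25   -0.332 ] [-0.0046  0.0254  0.0277] 0.8206190552949967 0.0 yaw -51.391805891589684
```

View pics/f.png

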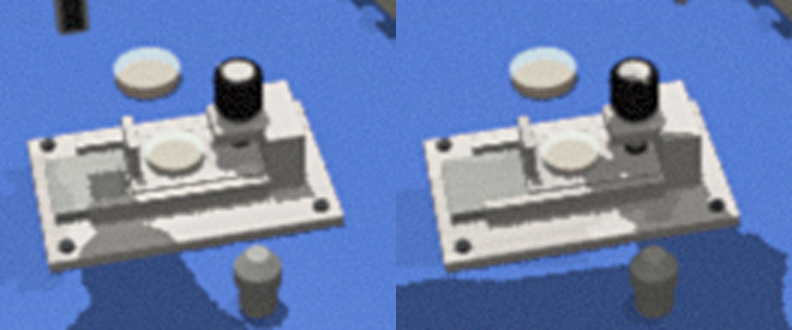

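The before and after views match: the carrier is unmoved, the pad is now down on it at (635,148) in the right half, and the dish and objective are where they were. The gripper is clear, so I'll hand in.

```bash
python3 -c "
from station import ctrl
print(ctrl.job_done())"
```

```text
the job is handed in; nothing more can be done
None
```

I pushed the carrier home against the stop, tightened the clamp cap until the clutch clicked once (plus about 2° more, which showed the torque had come back), let go and handed the job in at about 16 s; no verdict came back.

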